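# Lid a sauce pot and hold it down in the lid press

## Task

One of the two sauce pots stands in the lid press: put the lid of its own colour squarely into its mouth and let go of it. Then bring the press's sprung bail over and down by its black crossbar, until the white pointer on the bail lies in the green band of the gauge post and the rubber foot presses on the lid, and keep holding it there: the program finishes while the robot is still holding the bail, for it springs back open if let go. Do not push the pointer down past the green band, and leave the other pot and lid, the salt shaker and the tin where they are.

Things in the scene. Friction and masses are not known exactly. Their poses are not given: they have to be found in the camera images.
- press: Lid press, fixed to the table: grey base plate 170 x 210 x 12 mm with a round nest hole (67 mm) in which a pot stands on the table. Origin: centre of the hole at table height; z up; the plate spans -85 to 85 mm along its x, -75 to 135 mm along its y. The bail's hinge axis is parallel to the press's x, at y = 110, z = 95 mm.
- press_nest (a point): Centre of the nest hole at table height (same point as the press's origin).
- gauge_green (a point): Middle of the green band (20 mm high, red below, white above) on the thin gauge post, 125 mm high, that stands on the press on the robot's side, 55 mm from the nest centre towards the press's -y. The pointer, a white stub on the bail's robot-side rod 165 mm from the hinge, moves past it.
- bail (a joint): Angle of the sprung bail, rad: 0 = open (leaning 10 degrees back past upright), growing as it swings over to the press's -y side and down; 1.75 = level, pointer mid green; green band 1.69 to 1.81; end stop 1.91, in the red. The spring pushes back about 1 N at the crossbar when open, about 8 N when level with the lid under the foot.
- bail_handle (a point): Middle of the crossbar: black round bar 16 mm thick, 120 mm long, parallel to the press's x, 200 mm from the hinge; can be pinched from above between the side rods (100 mm apart) all along its swing. At joint q it is at x 0, y 110 - 200 cos(1.75 - q), z 95 + 200 sin(1.75 - q) mm in the press's frame.
- foot: Round black rubber foot, 32 mm wide, on a spring stem under the bail's steel bridge, 110 mm from the hinge; square over the nest when the bail is level. Its spring (800 N/m) meets the lid's knob some 8 mm before level and presses with about 6 N at level. Origin: centre of its pressing face; z away from the lid.
- pot_red: Red enamel sauce pot, loose, 64 mm wide, 57 mm high, 0.35 kg, wide neck (56 mm outside), round mouth, clear opening about 47 mm. Origin: centre of its underside, z up. Either this or the blue pot stands in the press, the other stands by itself on the table.
- pot_blue: Blue enamel sauce pot, loose, 64 mm wide, 57 mm high, 0.35 kg, narrow neck (44 mm outside), round mouth, clear opening about 36 mm. Origin: centre of its underside, z up.
- lid_red: Red lid, loose, lying plug down on the table: black plug 43 mm wide (tapered foot), 8 mm deep; flange 62 mm wide, 5 mm thick; on top a round knob 24 mm wide, 22 mm high; 35 mm high in all, 50 g. Origin: centre of the plug's underside, z up. Seated, its origin is 49 mm above the pot's origin (flange on the rim).
- lid_blue: Blue lid, loose, lying plug down on the table: black plug 32 mm wide (tapered foot), 8 mm deep; flange 50 mm wide, 5 mm thick; the same knob, 24 mm wide, 22 mm high; 35 mm high in all, 50 g. Origin: centre of the plug's underside, z up. Seated, its origin is 49 mm above the pot's origin.
- salt_shaker: Bystander: salt shaker, 44 mm wide, 90 mm high. Origin: centre of its underside.
- milk_tin: Bystander: tin, 75 mm wide, 58 mm high. Origin: centre of its underside.
Things that resemble listed ones, but are neither listed nor needed, are in the scene too. Leave any orange, pink or yellow look-alike of the lid_red alone.

How it is judged:
By the outcome, as a careful person would: the job done as asked, in the order asked, and still so for the second after the job is handed in, while the arm keeps its last pose, push and grip.
It also fails if it takes over 58 s, if anything falls off the work surface, if the arm or the gripper's body presses on something with over 40 N, if the wrist force passes 120 N, or if a joint passes its speed limit or range.

## Robot

A 6-joint arm with a two-finger parallel gripper is mounted at the origin on the work surface; the furniture and walls round the work are solid. World frame = base frame: x ahead of the robot, y to its left, z up, the work surface at z = 0. Lengths are in m, angles in rad, forces in N, time in s.
With the tool pointing down it reaches from about 0.25 to 0.725 m from the base axis. Payload 4 kg.
Tool frame: the origin (TCP) lies midway between the tips of the shut fingers; the grasp point (between the pads) lies bot.tcp_to_grasp behind it (bot.tcp_to_grasp is the distance from the TCP to the grasp point, in m); z points along the fingers, y is the line along which they close (so a half turn about z gives the same grasp; the last joint's range is limited). The gripper opens to 85 mm and grips with 20 to 120 N. Pads are 22 mm wide; open, the fingers measure 114 mm over their backs; the gripper's body (76 mm by 85 mm) begins 54 mm behind the grasp point. The pads swing forward as they close: fully open they stand 13 mm farther back than shut.
Start: joints at [1.305, 0.241, 0.005, 1.335, 0, 1.571], TCP at [0.131, 0.482, 0.231] pointing down, gripper open.
Joint ranges: [-2.72, 2.72], [-1.05, 1.87], [-1.09, 1.28], [-1.99, 2.15], [-1.42, 1.44], [-3.14, 3.14]. Speed limits (rad/s): [2.79, 2.79, 3.14, 3.14, 3.14, 3.14].

## Interface

Orientations are given as a unit quaternion [x, y, z, w].
In Python, from workcell import readout, camera, bot gives the robot as it stands. The module is installed in compiled form; this text tells all that it offers.
- The arm moves only by the tool jog_arm, never from a script. Its argument "motion" is a list of rows, each an object of numbers: "x", "y", "z": the shift along the tool's x, y, z in mm; "spin": the turn about the tool's z in degrees; "fingers": the closure, from -1 (fully open) to 1 (shut). A call has 1 to 8 rows; each row is the pose to reach, as a shift and turn from the pose commanded when the call began, along the tool's axes at that moment; what a row does not reach only later rows make up. A row lasts 1/8 s, in which the tool goes at most 62.5 mm and 10.7 degrees, less where a joint would pass 70% of its speed; a pose out of reach is approached as far as the arm can. A call with a gripper value outside its range is refused whole. The fingers move at their own pace and stop on an object; the grip force is fixed at half the most. Time passes only in rows, so rows that repeat a pose let the fingers close. It gives the time, the measured TCP pose, the force, the opening and the grip force at its end, in the units of the state.
- readout.get_obs(): the state, without advancing time (a new reading comes with each control period).
- camera(name): name is "scene" or "top"; returns a dict with "pixels" (420x560x3 uint8, red, green, blue), "K" (3x3 intrinsics, pixels), "rvec" (rotation vector, rad) and "tvec" (3), from world to camera coordinates, as OpenCV has them. Camera axes: x right, y down, z forward; pixel columns grow to the right and rows downward; lengths in m; the calibration is good to about 2 mm. A picture is of the moment at which its call begins. There is no depth.
- bot.job_done(): hands the job in; it is judged then, once.
The state is a dict: "clock": time; "joint_pos": joint angles; "joint_vel": joint speeds; "tau": joint torques, N m; "eef_pos": TCP position; "tool_rot": TCP orientation; "ft_force": force on the tool from outside, world axes, zero at the start; "ft_torque": the same for the moment, N m; "grip_width": finger opening in m; "grasp_force": force on a finger pad.
Only numpy, scipy, OpenCV 4.12 (cv2) and the standard library are available. Lean on these libraries where they do the work, as an engineer would, in place of code of your own. Each camera call takes 0.05 s, during which the arm holds its last target. There are 200 camera calls.

## Working session

There is one attempt and no reset: what is moved stays moved. The work goes in short steps, Python scripts to look and compute and a tool call to move; the robot and the scene stay as the last step left them, time stands still between calls to the robot, and variables do not carry over. Pictures are saved under pics/ and viewed, at most 10 in all, crops included, and the job is handed in when it is done.

Besides the shell and the picture viewer there is one more tool, called after ">>>" in YAML: its name, and indented under it one key for each argument. jog_arm: Moves the arm, as the interface text tells. Its arguments: {"type":"object","properties":{"motion":{"type":"array"}},"required":["motion"]}

```bash
mkdir -p pics
cat > h.py <<'E'
import numpy as np, cv2
from workcell import readout, camera, bot
from scipy.spatial.transform import Rotation as R
def snap(n,f):
    c=camera(n); cv2.imwrite('pics/'+f,cv2.cvtColor(c['pixels'],cv2.COLOR_RGB2BGR)); np.savez('pics/'+n+'.npz',**c); return c
def ray(c,u,v,z):
    Rm=cv2.Rodrigues(np.array(c['rvec'],float))[0]; t=np.array(c['tvec'],float).ravel()
    o=-Rm.T@t; d=Rm.T@np.linalg.inv(c['K'])@np.array([u,v,1.]); return o+d*(z-o[2])/d[2]
def proj(c,p): return cv2.projectPoints(np.array(p,float).reshape(-1,1,3),np.array(c['rvec'],float),np.array(c['tvec'],float),np.array(c['K'],float),None)[0].reshape(-1,2)
E
python3 - <<'E'
from h import *
a=snap('top','top0.png'); b=snap('scene','sc0.png')
for c in(a,b):
    Rm=cv2.Rodrigues(np.array(c['rvec'],float))[0]; print(-Rm.T@np.ravel(c['tvec']),Rm[2])
o=readout.get_obs(); print(o['clock'],o['eef_pos'],R.from_quat(o['tool_rot']).as_matrix(),o['grip_width'],bot.tcp_to_grasp)
E
```

```text
[0.14245924 0.04379421 1.52607334] [ 0.1735396  -0.00415903 -0.98481811]
[-0.12795481  0.92443279  1.20587664] [ 0.35692521 -0.61632507 -0.70195997]
0.1 [0.13117083 0.48191773 0.2305031 ] [[-9.64897486e-01  2.62626337e-01 -4.98959117e-04]
 [ 2.62626811e-01  9.64895816e-01 -1.79518572e-03]
 [ 9.98051637e-06 -1.86321023e-03 -9.99998264e-01]] 0.08568406373776719 0.0187
```

View pics/top0.png

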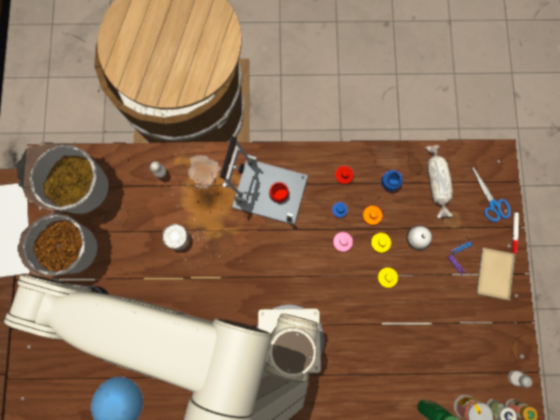

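View pics/sc0.png

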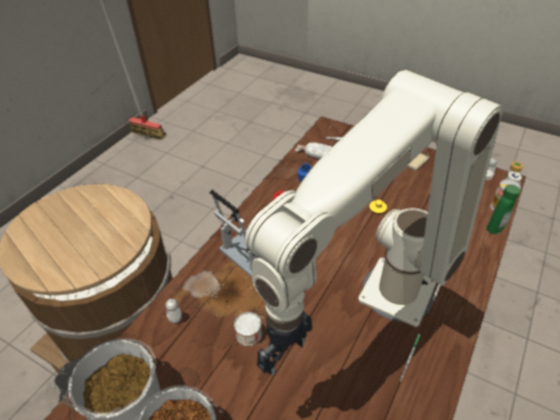

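Run:
```python
from h import *
i=cv2.imread('pics/top0.png')[130:240,215:375]; cv2.imwrite('pics/c1.png',cv2.resize(i,None,fx=5,fy=5,interpolation=cv2.INTER_CUBIC))
c=dict(np.load('pics/top.npz'))
for n,p in dict(lid=(344.5,174.5),pot=(280,192)).items():
    print(n,ray(c,*p,.057 if n=='pot' else .02))
print(proj(c,[0,0,0]))
```

```text
lid [ 0.53016506 -0.19223156  0.02      ]
pot [0.46512058 0.02263054 0.057     ]
[[288.89984647 339.91033221]]
```

View pics/c1.png

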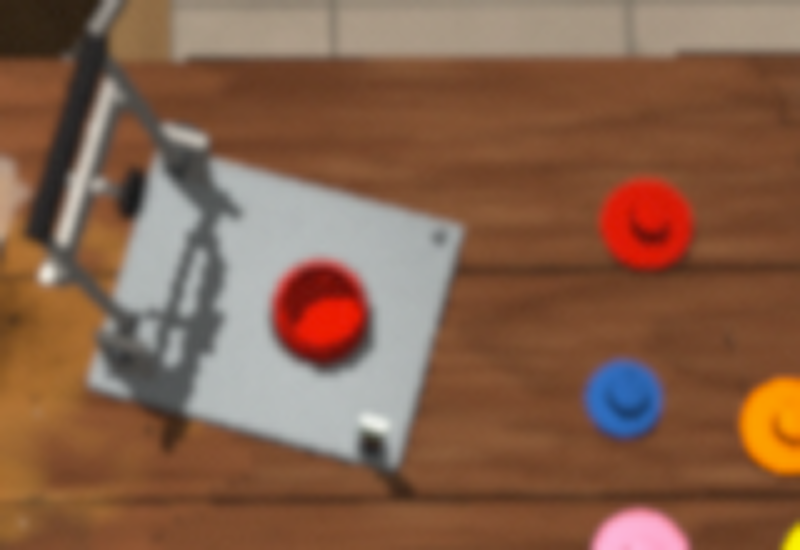

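Run:
```python
from h import *
from scipy.optimize import least_squares
c=dict(np.load('pics/top.npz')); s=lambda U,V:((U+.5)/5-.5+215,(V+.5)/5-.5+130)
lid=ray(c,*s(646,224),.011); kn=ray(c,*s(651,212),.035); pot=ray(c,*s(321,311),.057); post=ray(c,*s(374,422),.125)
print('lid',lid,'knob',kn,'pot',pot,'post',post)
P=np.array([[85,-75,12],[-85,-75,12],[-85,135,12]])/1e3; u=np.array([s(465,225),s(400,470),s(90,385)])
def w(p,a): 
    x,y,t=p; a=np.atleast_2d(a); return np.c_[x+a[:,0]*np.cos(t)-a[:,1]*np.sin(t),y+a[:,0]*np.sin(t)+a[:,1]*np.cos(t),a[:,2]]
r=least_squares(lambda p:(proj(c,w(p,P))-u).ravel(),[.465,.02,-.2]); print(r.x,np.degrees(r.x[2]),r.fun)
print('pot px->',proj(c,w(r.x,[[0,0,.057]])))
for q in(0,1.75): print(q,w(r.x,[[0,.11-.2*np.cos(1.75-q),.095+.2*np.sin(1.75-q)]]))
h=w(r.x,[[-.06,.11-.2*np.cos(1.75),.095+.2*np.sin(1.75)],[.06,.11-.2*np.cos(1.75),.095+.2*np.sin(1.75)]])
print('bar ends crop',(proj(c,h)-[215,130])*5)
p=np.array([.131,.482]); M=np.array([[-.9649,.2626],[.2626,.9649]])
print('shift tool mm to lid',M.T@(lid[:2]-p)*1e3, 'lid->pot',M.T@(pot[:2]-lid[:2])*1e3)
```

```text
lid [ 0.53285028 -0.19132244  0.011     ] knob [ 0.53473727 -0.19117824  0.035     ] pot [0.4658191  0.02647072 0.057     ] post [ 0.38160468 -0.00400833  0.125     ]
[ 0.47185163  0.02480422 -0.27932544] -16.004168669240453 [ 0.02738121  0.10010762 -0.14641028 -0.1724725   0.1201868   0.07959301]
pot px-> [[279.29531522 189.95740073]]
0 [[0.51200818 0.1648083  0.29179719]]
1.75 [[ 0.44703797 -0.06170753  0.095     ]]
bar ends crop [[ 37.26698808 239.4888403 ]
 [ 99.13077182  35.04209692]]
shift tool mm to lid [-564.55980577 -544.16294033] lid->pot [121.87086327 192.54623683]
```

>>> jog_arm:
  motion:
    - {"x":-38,"y":-46,"fingers":-0.2}
    - {"x":-76,"y":-93,"fingers":-0.2}
    - {"x":-114,"y":-140,"fingers":-0.2}
    - {"x":-152,"y":-187,"fingers":-0.2}
    - {"x":-190,"y":-234,"fingers":-0.2}
    - {"x":-228,"y":-281,"fingers":-0.2}
    - {"x":-263,"y":-324,"fingers":-0.2}
    - {"x":-263,"y":-324,"fingers":-0.2}

```text
validation failed for argument at $.mo...
```

>>> jog_arm:
  motion:
    - {"x":-38,"y":-46,"z":0,"spin":0,"fingers":-0.2}
    - {"x":-76,"y":-93,"z":0,"spin":0,"fingers":-0.2}
    - {"x":-114,"y":-140,"z":0,"spin":0,"fingers":-0.2}
    - {"x":-152,"y":-187,"z":0,"spin":0,"fingers":-0.2}
    - {"x":-190,"y":-234,"z":0,"spin":0,"fingers":-0.2}
    - {"x":-228,"y":-281,"z":0,"spin":0,"fingers":-0.2}
    - {"x":-263,"y":-324,"z":0,"spin":0,"fingers":-0.2}
    - {"x":-263,"y":-324,"z":0,"spin":0,"fingers":-0.2}

```text
clock: 1.1
eef_pos: [0.3008, 0.0973, 0.2312]
tool_rot: [0.138, 0.99, -0.0, 0.0]
ft_force: [0.0, 1.0, -0.0]
grip_width: 0.0512
grasp_force: 0.0
```

>>> jog_arm:
  motion:
    - {"x":-45,"y":-32,"z":0,"spin":0,"fingers":-0.2}
    - {"x":-90,"y":-64,"z":0,"spin":0,"fingers":-0.2}
    - {"x":-135,"y":-96,"z":15,"spin":0,"fingers":-0.2}
    - {"x":-180,"y":-128,"z":45,"spin":0,"fingers":-0.2}
    - {"x":-220,"y":-156,"z":75,"spin":0,"fingers":-0.2}
    - {"x":-260,"y":-184,"z":105,"spin":0,"fingers":-0.2}
    - {"x":-302,"y":-214,"z":130,"spin":0,"fingers":-0.2}
    - {"x":-302,"y":-214,"z":130,"spin":0,"fingers":-0.2}

```text
clock: 2.1
eef_pos: [0.5352, -0.1851, 0.0965]
tool_rot: [0.133, 0.991, 0.001, -0.003]
ft_force: [-0.5, 0.8, 0.3]
grip_width: 0.0511
grasp_force: 0.0
```

Run:
```python
from h import *
o=readout.get_obs(); p=np.array(o['eef_pos']); print(p,o['joint_pos'])
a=snap('top','t1.png');b=snap('scene','s1.png')
L=[[.533,-.191,.035],list(p)]
def crop(c,f,k):
    q=proj(c,L); u,v=q[0].astype(int); print(q,u-40,v-30)
    i=cv2.imread('pics/'+f)[v-30:v+30,u-40:u+40]; return cv2.resize(i,(480,360),interpolation=cv2.INTER_CUBIC)
cv2.imwrite('pics/c2.png',cv2.resize(np.hstack([crop(a,'t1.png',0),crop(b,'s1.png',1)]),(800,300)))
```

```text
[ 0.5351904  -0.18510867  0.09649044] [-3.33024680e-01  4.65592046e-01 -3.29217011e-02  1.07909442e+00
  5.58426053e-05 -6.62434396e-02]
[[344.7653655  172.51430398]
 [345.75193516 166.86963448]] 304 142
[[281.12325898 192.60826973]
 [279.5375027  180.88669013]] 241 162
```

View pics/c2.png

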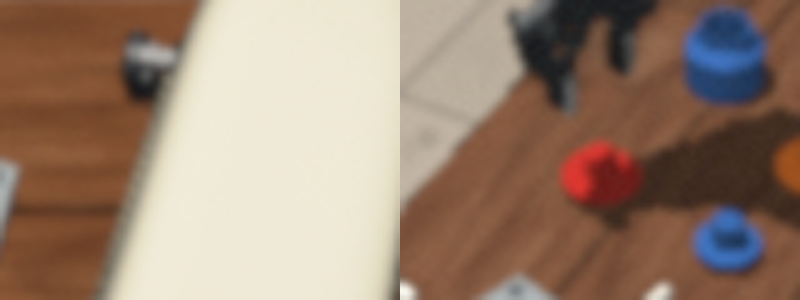

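>>> jog_arm:
  motion:
    - {"x":0,"y":0,"z":20,"spin":0,"fingers":-0.2}
    - {"x":0,"y":0,"z":40,"spin":0,"fingers":-0.2}
    - {"x":0,"y":0,"z":40,"spin":0,"fingers":-0.2}

```text
clock: 2.58
eef_pos: [0.5339, -0.1829, 0.0614]
tool_rot: [0.131, 0.991, 0.0, -0.001]
ft_force: [0.2, -0.6, 0.0]
grip_width: 0.0511
grasp_force: 0.0
```

>>> jog_arm:
  motion:
    - {"x":-1,"y":-8,"z":10,"spin":0,"fingers":-0.2}
    - {"x":-1,"y":-8,"z":30,"spin":0,"fingers":-0.2}
    - {"x":-1,"y":-8,"z":44,"spin":0,"fingers":-0.2}
    - {"x":-1,"y":-8,"z":44,"spin":0,"fingers":-0.2}
    - {"x":-1,"y":-8,"z":44,"spin":0,"fingers":-0.2}

```text
clock: 3.2
eef_pos: [0.5345, -0.1933, 0.0179]
tool_rot: [0.133, 0.991, -0.0, 0.0]
ft_force: [0.2, -0.2, -0.3]
grip_width: 0.0512
grasp_force: 0.0
```

>>> jog_arm:
  motion:
    - {"x":1,"y":2,"z":2,"spin":0,"fingers":0.3}
    - {"x":1,"y":2,"z":2,"spin":0,"fingers":1}
    - {"x":1,"y":2,"z":2,"spin":0,"fingers":1}
    - {"x":1,"y":2,"z":2,"spin":0,"fingers":1}
    - {"x":1,"y":2,"z":2,"spin":0,"fingers":1}
    - {"x":1,"y":2,"z":2,"spin":0,"fingers":1}

```text
clock: 3.95
eef_pos: [0.5341, -0.1909, 0.0159]
tool_rot: [0.132, 0.991, 0.0, 0.001]
ft_force: [-1.1, 1.8, 5.3]
grip_width: 0.0219
grasp_force: 59.2
```

>>> jog_arm:
  motion:
    - {"x":0,"y":0,"z":-20,"spin":0,"fingers":1}
    - {"x":0,"y":0,"z":-60,"spin":0,"fingers":1}
    - {"x":0,"y":0,"z":-110,"spin":0,"fingers":1}
    - {"x":0,"y":0,"z":-130,"spin":0,"fingers":1}
    - {"x":0,"y":0,"z":-130,"spin":0,"fingers":1}
    - {"x":0,"y":0,"z":-130,"spin":0,"fingers":1}

```text
clock: 4.7
eef_pos: [0.5325, -0.1906, 0.1436]
tool_rot: [0.133, 0.991, 0.0, -0.001]
ft_force: [-0.7, -0.5, -0.9]
grip_width: 0.0218
grasp_force: 58.9
```

Run:
```python
from h import *
o=readout.get_obs(); p=np.array(o['eef_pos']); print(p,o['ft_force'],o['tool_rot'])
b=snap('scene','s2.png')
q=proj(b,[p,p-[0,0,.0025]]); u,v=q[0].astype(int); print(q,u-30,v-25)
i=cv2.imread('pics/s2.png')[v-25:v+35,u-30:u+50]; cv2.imwrite('pics/c3.png',cv2.resize(i,(800,600),interpolation=cv2.INTER_CUBIC))
```

```text
[ 0.5325352  -0.19057684  0.14359267] [-0.74070952 -0.5431752  -0.89454313] [ 1.32567056e-01  9.91172953e-01  2.64960949e-04 -1.44298638e-03]
[[280.69757107 170.28630214]
 [280.70904091 170.82565933]] 250 145
```

View pics/c3.png

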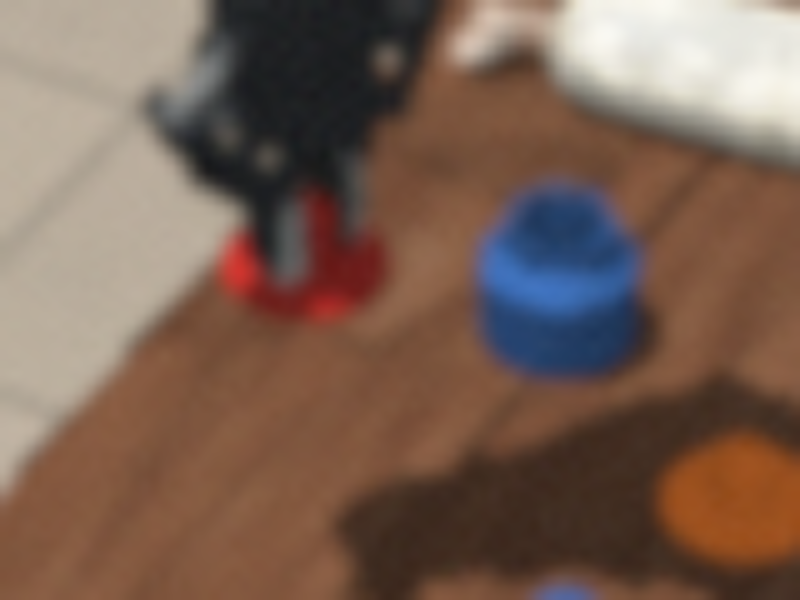

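Run:
```python
from h import *
from scipy.optimize import least_squares
b=dict(np.load('pics/scene.npz')); p=np.array(readout.get_obs()['eef_pos'])
t=np.linspace(0,2*np.pi,100)
def ext(dx,dy):
    pts=[p+[dx+.031*np.cos(a),dy+.031*np.sin(a),z] for a in t for z in(-.0029,-.0079)]
    q=(proj(b,pts)-[250,145]+.5)*10; return q[:,0].min(),q[:,0].max(),q[:,1].max(),q[:,1].min()
print(ext(0,0),ext(.005,0),ext(0,.005))
im=cv2.imread('pics/s2.png'); hsv=cv2.cvtColor(im,cv2.COLOR_BGR2HSV)
m=(((hsv[...,0]<5)|(hsv[...,0]>175))&(hsv[...,1]>190)&(hsv[...,2]>70)).astype(np.uint8)
n,l,st,ce=cv2.connectedComponentsWithStats(m)
print([(s.tolist(),c.round(1).tolist()) for s,c in zip(st,ce) if s[4]>15][1:])
cv2.imwrite('pics/c4.png',cv2.resize(im[165:285,190:350],(800,600),interpolation=cv2.INTER_CUBIC))
```

```text
(np.float64(226.3582756322421), np.float64(398.5625163175041), np.float64(331.6079125154687), np.float64(210.96252255339493)) (np.float64(214.42127352483567), np.float64(386.4667657583118), np.float64(327.2260470758255), np.float64(206.81278483793164)) (np.float64(219.27303507787087), np.float64(391.80938405352435), np.float64(339.5993405338382), np.float64(218.5417465598374))
[([280, 170, 7, 6, 21], [283.1, 173.0]), ([258, 228, 15, 17, 207], [264.8, 236.6])]
```

View pics/c4.png

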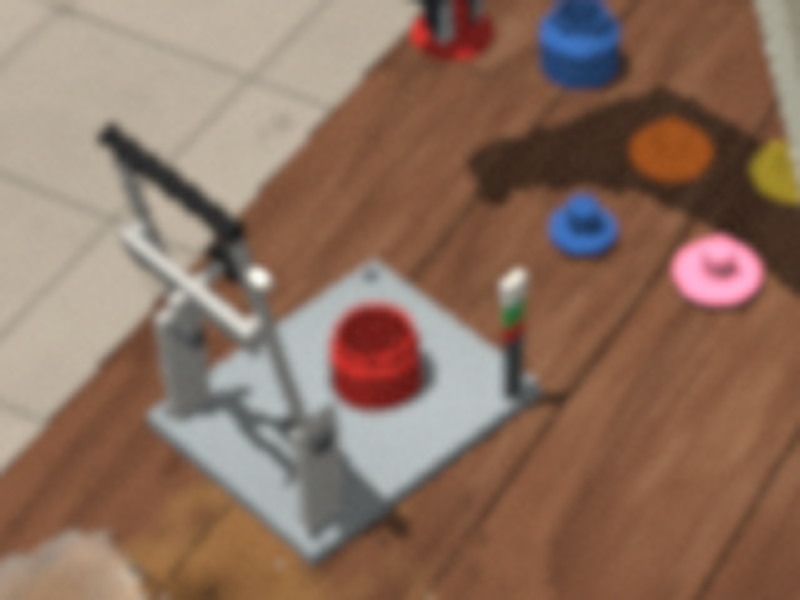

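Run:
```python
from h import *
from scipy.optimize import least_squares
b=dict(np.load('pics/scene.npz')); t=np.linspace(0,2*np.pi,100)
def circ(x,y,z,r): return (proj(b,[[x+r*np.cos(a),y+r*np.sin(a),z] for a in t])-[190,165]+.5)*5
def f(x,y):
    B=np.vstack([circ(x,y,z,.032) for z in(.012,.035)]); T=circ(x,y,.057,.028)
    return np.array([B[:,0].min(),B[:,0].max(),B[:,1].max(),T[:,0].min(),T[:,0].max(),T[:,1].min()])
m=np.array([330,423,410,334,418,303])
print(f(.471,.025)); r=least_squares(lambda p:f(*p)-m,[.471,.025],diff_step=1e-3); print(r.x,r.fun)
P=np.array([[85,-75,12],[-85,-75,12],[-85,135,12],[85,135,12]])/1e3; ui=[(375,258),(540,385),(313,553),(150,412)]
def w(p):
    x,y,h=p; return np.c_[x+P[:,0]*np.cos(h)-P[:,1]*np.sin(h),y+P[:,0]*np.sin(h)+P[:,1]*np.cos(h),P[:,2]]
r=least_squares(lambda p:((proj(b,w(p))-[190,165]+.5)*5-ui).ravel(),[.47,.025,-.28]); print(r.x,r.fun)
```

```text
[333.09843633 427.36274672 412.52856276 337.25778647 419.80039762
 303.40002833]
[0.47358819 0.02485046] [ 0.01010387  1.24851877  0.99793942  0.13674128 -1.37146028 -1.05042667]
[ 0.47418942  0.02362822 -0.28628994] [ 0.66552792  1.16962686  1.57937693 -1.88854968 -0.57821374  0.45906719
 -1.58080033  0.03703759]
```

>>> jog_arm:
  motion:
    - {"x":24,"y":40,"z":0,"spin":0,"fingers":1}
    - {"x":48,"y":80,"z":0,"spin":0,"fingers":1}
    - {"x":72,"y":120,"z":0,"spin":0,"fingers":1}
    - {"x":96,"y":160,"z":0,"spin":0,"fingers":1}
    - {"x":117,"y":192,"z":0,"spin":0,"fingers":1}
    - {"x":117,"y":192,"z":30,"spin":0,"fingers":1}
    - {"x":117,"y":192,"z":58,"spin":0,"fingers":1}
    - {"x":117,"y":192,"z":58,"spin":0,"fingers":1}

```text
clock: 5.75
eef_pos: [0.4678, 0.0251, 0.0842]
tool_rot: [0.132, 0.991, -0.001, -0.004]
ft_force: [-0.2, -0.0, 0.1]
grip_width: 0.0219
grasp_force: 59.0
```

>>> jog_arm:
  motion:
    - {"x":0,"y":0,"z":0,"spin":0,"fingers":1}
    - {"x":0,"y":0,"z":0,"spin":0,"fingers":1}

```text
clock: 6.0
eef_pos: [0.4721, 0.025, 0.0883]
tool_rot: [0.133, 0.991, 0.0, 0.001]
ft_force: [-0.5, -0.0, -1.1]
grip_width: 0.0218
grasp_force: 59.0
```

Run:
```python
from h import *
o=readout.get_obs(); p=np.array(o['eef_pos']); print(p,o['tool_rot'])
b=snap('scene','s3.png')
u,v=247,212
i=cv2.imread('pics/s3.png')[v:v+45,u:u+60]; cv2.imwrite('pics/c5.png',cv2.resize(i,(800,600),interpolation=cv2.INTER_CUBIC))
```

```text
[0.47211386 0.02500805 0.08826075] [1.32682523e-01 9.91158108e-01 1.78318419e-04 9.59721481e-04]
```

View pics/c5.png

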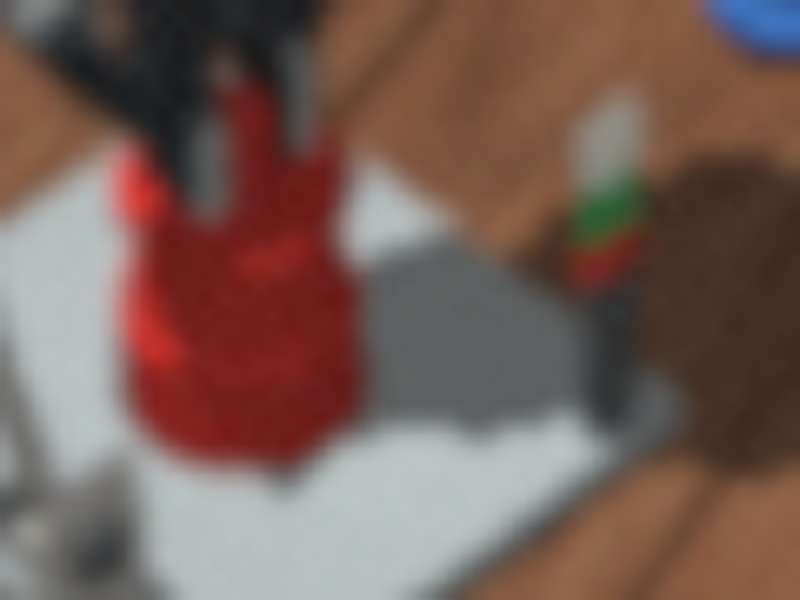

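Run:
```python
from h import *
b=dict(np.load('pics/scene.npz')); t=np.linspace(0,2*np.pi,200); p=np.array([.4721,.025,.0883])
def e(x,y,zs,r):
    q=(proj(b,[[x+r*np.cos(a),y+r*np.sin(a),z] for a in t for z in zs])-[247,212]+.5)*13.333; return np.r_[q.min(0),q.max(0)].round(0)
for d in((0,0),(.005,0),(0,.005)):
    print('lid',e(p[0]+d[0],p[1]+d[1],(p[2]-.0029,p[2]-.0079),.031),'pot',e(.4736+d[0],.0249+d[1],(.012,.035),.032))
```

```text
lid [118.  95. 365. 287.] pot [120. 226. 371. 469.]
lid [101.  88. 348. 280.] pot [103. 219. 355. 462.]
lid [107. 107. 355. 300.] pot [110. 238. 361. 482.]
```

>>> jog_arm:
  motion:
    - {"x":4,"y":1,"z":5,"spin":0,"fingers":1}
    - {"x":4,"y":1,"z":12,"spin":0,"fingers":1}
    - {"x":4,"y":1,"z":16,"spin":0,"fingers":1}
    - {"x":4,"y":1,"z":16,"spin":0,"fingers":1}
    - {"x":4,"y":1,"z":16,"spin":0,"fingers":1}

```text
clock: 6.68
eef_pos: [0.4676, 0.0271, 0.0713]
tool_rot: [0.133, 0.991, 0.0, 0.0]
ft_force: [-0.1, -0.7, -0.8]
grip_width: 0.0219
grasp_force: 59.0
```

No contact at 2 mm below rim height; continue down.

>>> jog_arm:
  motion:
    - {"x":0,"y":0,"z":2,"spin":0,"fingers":1}
    - {"x":0,"y":0,"z":4,"spin":0,"fingers":1}
    - {"x":0,"y":0,"z":5,"spin":0,"fingers":1}
    - {"x":0,"y":0,"z":5,"spin":0,"fingers":1}

```text
clock: 7.18
eef_pos: [0.468, 0.0271, 0.0664]
tool_rot: [0.133, 0.991, 0.0, 0.0]
ft_force: [2.1, -0.9, -0.9]
grip_width: 0.0218
grasp_force: 59.0
```

>>> jog_arm:
  motion:
    - {"x":-1,"y":0,"z":1,"spin":0,"fingers":1}
    - {"x":-1,"y":0,"z":2,"spin":0,"fingers":1}
    - {"x":-1,"y":0,"z":2,"spin":0,"fingers":1}

```text
clock: 7.55
eef_pos: [0.4685, 0.0269, 0.0648]
tool_rot: [0.132, 0.991, 0.0, 0.0]
ft_force: [-1.2, 0.4, 5.2]
grip_width: 0.0217
grasp_force: 59.4
```

>>> jog_arm:
  motion:
    - {"x":0,"y":0,"z":-0.5,"spin":0,"fingers":0.3}
    - {"x":0,"y":0,"z":-0.5,"spin":0,"fingers":-0.2}
    - {"x":0,"y":0,"z":-0.5,"spin":0,"fingers":-0.2}
    - {"x":0,"y":0,"z":-5,"spin":0,"fingers":-0.2}
    - {"x":0,"y":0,"z":-20,"spin":0,"fingers":-0.2}
    - {"x":0,"y":0,"z":-60,"spin":0,"fingers":-0.2}
    - {"x":0,"y":0,"z":-120,"spin":0,"fingers":-0.2}
    - {"x":0,"y":0,"z":-120,"spin":0,"fingers":-0.2}

```text
clock: 8.55
eef_pos: [0.4722, 0.0271, 0.1895]
tool_rot: [0.132, 0.991, 0.001, 0.005]
ft_force: [0.8, -0.1, 0.5]
grip_width: 0.0512
grasp_force: 0.0
```

Run:
```python
from h import *
o=readout.get_obs(); print(o['eef_pos'],o['ft_force'])
b=snap('scene','s4.png')
i=cv2.imread('pics/s4.png')[190:280,205:325]; cv2.imwrite('pics/c6.png',cv2.resize(i,(800,600),interpolation=cv2.INTER_CUBIC))
```

```text
[0.47216029 0.02711034 0.18952884] [ 0.78556468 -0.12437725  0.53123667]
```

View pics/c6.png

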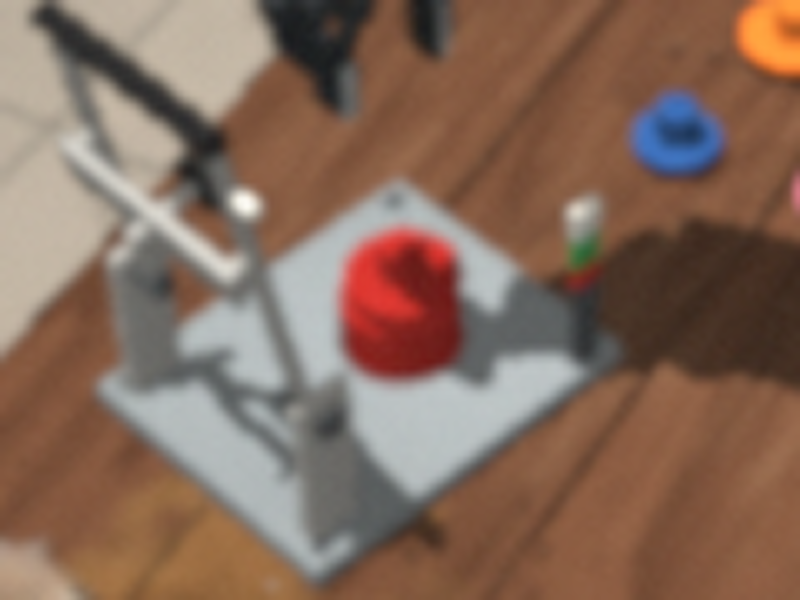

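>>> jog_arm:
  motion:
    - {"x":0,"y":0,"z":-60,"spin":0,"fingers":-0.2}
    - {"x":0,"y":0,"z":-120,"spin":0,"fingers":-0.2}
    - {"x":0,"y":0,"z":-150,"spin":0,"fingers":-0.2}
    - {"x":0,"y":0,"z":-150,"spin":0,"fingers":-0.2}
    - {"x":0,"y":0,"z":-150,"spin":0,"fingers":-0.2}

```text
clock: 9.22
eef_pos: [0.4678, 0.0268, 0.3323]
tool_rot: [0.133, 0.991, -0.0, -0.002]
ft_force: [-0.0, 0.2, -0.1]
grip_width: 0.0515
grasp_force: 0.0
```

Run:
```python
from h import *
o=readout.get_obs(); p=np.array(o['eef_pos']); M=R.from_quat(o['tool_rot']).as_matrix(); print(p)
b=dict(np.load('pics/scene.npz'))
for P in((.473,.0243,-.283),(.4742,.0236,-.286)):
    x,y,h=P; X=np.array([np.cos(h),np.sin(h),0]);Y=np.array([-np.sin(h),np.cos(h),0]); O=np.array([x,y,0])
    B=lambda q:O+Y*(.11-.2*np.cos(1.75-q))+[0,0,.095+.2*np.sin(1.75-q)]
    print('bar ends in c6',((proj(b,[B(0)-.06*X,B(0)+.06*X])-[205,190]+.5)*6.667).round())
    for q in(0,): print(q,B(q),(M.T@(B(q)-[0,0,.0187]-p)*1e3).round(1))
    for q in np.arange(0,1.76,.125): print(round(q,3),(M.T@(B(q)-B(0))*1e3).round(0),end=' ')
```

```text
[0.46778458 0.02681924 0.33234034]
bar ends in c6 [[222. 146.]
 [ 47.  11.]]
0 [0.51367073 0.16415558 0.29179719] [ -8.4 144.6  59.1]
0.0 [0. 0. 0.] 0.125 [  0. -25.  -3.] 0.25 [  1. -50.  -3.] 0.375 [  1. -75.   1.] 0.5 [  2. -99.   7.] 0.625 [   2. -122.   16.] 0.75 [   2. -144.   29.] 0.875 [   3. -164.   43.] 1.0 [   3. -182.   61.] 1.125 [   3. -198.   80.] 1.25 [   3. -211.  101.] 1.375 [   3. -222.  124.] 1.5 [   3. -229.  148.] 1.625 [   3. -234.  172.] 1.75 [   3. -235.  197.] bar ends in c6 [[219. 143.]
 [ 45.   9.]]
0 [0.51529011 0.16333294 0.29179719] [-10.2 144.3  59.1]
0.0 [0. 0. 0.] 0.125 [  1. -25.  -3.] 0.25 [  1. -50.  -3.] 0.375 [  2. -75.   1.] 0.5 [  2. -99.   7.] 0.625 [   2. -122.   16.] 0.75 [   3. -144.   29.] 0.875 [   3. -164.   43.] 1.0 [   3. -182.   61.] 1.125 [   4. -198.   80.] 1.25 [   4. -211.  101.] 1.375 [   4. -222.  124.] 1.5 [   4. -229.  148.] 1.625 [   4. -234.  172.] 1.75 [   4. -235.  197.]
```

>>> jog_arm:
  motion:
    - {"x":-3,"y":50,"z":0,"spin":0,"fingers":-0.2}
    - {"x":-6,"y":100,"z":0,"spin":0,"fingers":-0.2}
    - {"x":-9,"y":144,"z":0,"spin":0,"fingers":-0.2}
    - {"x":-9,"y":144,"z":0,"spin":0,"fingers":-0.2}
    - {"x":-9,"y":144,"z":0,"spin":0,"fingers":-0.2}

```text
clock: 9.85
eef_pos: [0.5142, 0.163, 0.3323]
tool_rot: [0.132, 0.991, -0.001, -0.002]
ft_force: [-0.4, -0.7, 0.3]
grip_width: 0.051
grasp_force: 0.0
```

>>> jog_arm:
  motion:
    - {"x":0,"y":0,"z":15,"spin":0,"fingers":-0.2}
    - {"x":0,"y":0,"z":35,"spin":0,"fingers":-0.2}
    - {"x":0,"y":0,"z":55,"spin":0,"fingers":-0.2}
    - {"x":0,"y":0,"z":58,"spin":0,"fingers":-0.2}
    - {"x":0,"y":0,"z":58,"spin":0,"fingers":-0.2}

```text
clock: 10.48
eef_pos: [0.5149, 0.1626, 0.2767]
tool_rot: [0.133, 0.991, -0.0, 0.0]
ft_force: [0.2, 0.3, -0.2]
grip_width: 0.0513
grasp_force: 0.0
```

>>> jog_arm:
  motion:
    - {"x":0,"y":0,"z":2,"spin":0,"fingers":0.3}
    - {"x":0,"y":0,"z":2,"spin":0,"fingers":1}
    - {"x":0,"y":0,"z":2,"spin":0,"fingers":1}
    - {"x":0,"y":0,"z":2,"spin":0,"fingers":1}
    - {"x":0,"y":0,"z":2,"spin":0,"fingers":1}
    - {"x":0,"y":0,"z":2,"spin":0,"fingers":1}

```text
clock: 11.22
eef_pos: [0.5154, 0.1639, 0.275]
tool_rot: [0.132, 0.991, 0.001, 0.001]
ft_force: [0.5, 2.2, 5.4]
grip_width: 0.0143
grasp_force: 58.8
```

>>> jog_arm:
  motion:
    - {"x":0,"y":-19,"z":-2.5,"spin":0,"fingers":1}
    - {"x":1,"y":-38,"z":-3,"spin":0,"fingers":1}
    - {"x":1,"y":-56,"z":-2,"spin":0,"fingers":1}
    - {"x":1,"y":-75,"z":0.5,"spin":0,"fingers":1}
    - {"x":2,"y":-93,"z":5,"spin":0,"fingers":1}
    - {"x":2,"y":-111,"z":11,"spin":0,"fingers":1}
    - {"x":2,"y":-128,"z":19,"spin":0,"fingers":1}
    - {"x":2,"y":-144,"z":28.5,"spin":0,"fingers":1}

```text
clock: 12.22
eef_pos: [0.4744, 0.0239, 0.2452]
tool_rot: [0.133, 0.991, -0.0, -0.001]
ft_force: [2.0, 5.2, 1.4]
grip_width: 0.0139
grasp_force: 59.7
```

>>> jog_arm:
  motion:
    - {"x":0,"y":-15,"z":11,"spin":0,"fingers":1}
    - {"x":0,"y":-29,"z":23,"spin":0,"fingers":1}
    - {"x":0.5,"y":-42,"z":36.5,"spin":0,"fingers":1}
    - {"x":1,"y":-54,"z":51,"spin":0,"fingers":1}
    - {"x":1,"y":-64,"z":67,"spin":0,"fingers":1}
    - {"x":1,"y":-73,"z":83.5,"spin":0,"fingers":1}
    - {"x":1,"y":-80,"z":101,"spin":0,"fingers":1}
    - {"x":1,"y":-85.5,"z":119,"spin":0,"fingers":1}

```text
clock: 13.22
eef_pos: [0.4511, -0.0565, 0.1257]
tool_rot: [0.132, 0.991, 0.002, -0.001]
ft_force: [1.3, 7.8, 3.8]
grip_width: 0.0139
grasp_force: 58.4
```

>>> jog_arm:
  motion:
    - {"x":0,"y":-2,"z":10,"spin":0,"fingers":1}
    - {"x":0,"y":-4,"z":20,"spin":0,"fingers":1}
    - {"x":0,"y":-4,"z":20,"spin":0,"fingers":1}
    - {"x":0,"y":-4,"z":20,"spin":0,"fingers":1}

```text
clock: 13.72
eef_pos: [0.4501, -0.06, 0.106]
tool_rot: [0.132, 0.991, 0.001, -0.001]
ft_force: [0.2, 7.1, 3.0]
grip_width: 0.0139
grasp_force: 58.4
```

>>> jog_arm:
  motion:
    - {"x":0,"y":0,"z":8,"spin":0,"fingers":1}
    - {"x":0,"y":0,"z":16,"spin":0,"fingers":1}
    - {"x":0,"y":0,"z":24,"spin":0,"fingers":1}
    - {"x":0,"y":0,"z":27,"spin":0,"fingers":1}
    - {"x":0,"y":0,"z":27,"spin":0,"fingers":1}
    - {"x":0,"y":0,"z":27,"spin":0,"fingers":1}

```text
clock: 14.48
eef_pos: [0.4498, -0.0614, 0.0798]
tool_rot: [0.132, 0.991, -0.0, -0.001]
ft_force: [-1.7, 3.2, 9.8]
grip_width: 0.0139
grasp_force: 60.5
```

Run:
```python
from h import *
o=readout.get_obs(); print(o['eef_pos'],o['ft_force'])
b=snap('scene','s5.png')
i=cv2.imread('pics/s5.png')[195:255,240:320]; cv2.imwrite('pics/c7.png',cv2.resize(i,(800,600),interpolation=cv2.INTER_CUBIC))
```

```text
[ 0.4497534  -0.0613819   0.07979507] [-1.65839671  3.1695169   9.84605019]
```

View pics/c7.png

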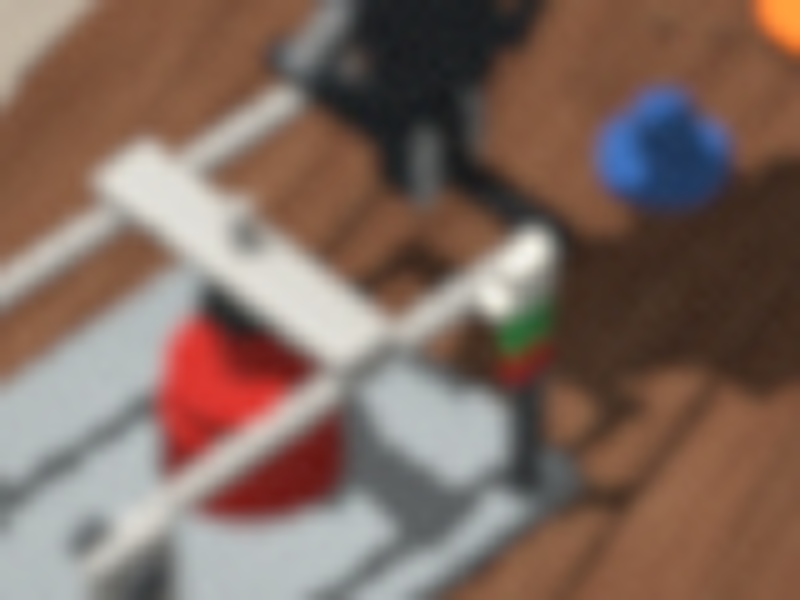

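Run:
```python
from h import *
b=dict(np.load('pics/scene.npz'))
x,y,h=(.4742,.0236,-.286); X=np.array([np.cos(h),np.sin(h),0]);Y=np.array([-np.sin(h),np.cos(h),0]); O=np.array([x,y,0])
c=lambda a,r,z:((proj(b,O+X*a+Y*r+[0,0,z])-[240,195]+.5)*10).round()[0]
for z in(.085,.095,.105,.125): print('post',z,c(-.078,-.055,z))
for q in(1.65,1.7,1.75,1.8):
    f=lambda a,l:c(a,.11-l*np.cos(1.75-q),.095+l*np.sin(1.75-q))
    print(q,'stub -.055/-.07',f(-.055,.165),f(-.07,.165),'bar end',f(-.06,.2),'rod@bridge',f(-.05,.11),'bridge/rod far',f(.05,.11))
```

```text
post 0.085 [528. 340.]
post 0.095 [528. 319.]
post 0.105 [528. 298.]
post 0.125 [528. 255.]
1.65 stub -.055/-.07 [477. 250.] [509. 273.] bar end [562. 198.] rod@bridge [347. 338.] bridge/rod far [144. 185.]
1.7 stub -.055/-.07 [479. 266.] [511. 289.] bar end [564. 218.] rod@bridge [348. 349.] bridge/rod far [146. 196.]
1.75 stub -.055/-.07 [479. 283.] [511. 306.] bar end [564. 238.] rod@bridge [349. 360.] bridge/rod far [147. 207.]
1.8 stub -.055/-.07 [479. 301.] [511. 324.] bar end [563. 260.] rod@bridge [349. 372.] bridge/rod far [148. 219.]
```

>>> jog_arm:
  motion:
    - {"x":0,"y":0.5,"z":1,"spin":0,"fingers":1}
    - {"x":0,"y":0.5,"z":2,"spin":0,"fingers":1}
    - {"x":0,"y":0.5,"z":2,"spin":0,"fingers":1}
    - {"x":0,"y":0.5,"z":2,"spin":0,"fingers":1}
    - {"x":0,"y":0.5,"z":2,"spin":0,"fingers":1}

```text
clock: 15.15
eef_pos: [0.4498, -0.0613, 0.078]
tool_rot: [0.133, 0.991, -0.001, -0.001]
ft_force: [-3.0, 3.1, 10.2]
grip_width: 0.0138
grasp_force: 60.6
```

```bash
python3 -c "
from workcell import bot
print(bot.job_done())"
```

```text
the job is handed in; nothing more can be done
None
```

The red lid is seated in the red pot, and I handed the job in at about 15 s with the arm still holding the bail down: about q ≈ 1.74 (green band 1.69–1.81) and the foot pressing on the lid. That angle comes from the arm's position and one camera check made 2 mm before the final nudge.

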